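Index the carving plate on its locating pin

TASK

The round plywood plate that carries the half-carved blank stands raised on its carving stand, out of index. With the fingertips only, lifting nothing, turn the plate (push against the side of the blank, for instance) until the notch in its rim is over the red locating pin, then press it down until it is fully home on the pin, and take the hand away. Leave the mallet, gouge, offcut and wax tin where they are.

Things in the scene. Friction and masses are not known exactly. Their poses are not given: they have to be found in the camera images.
- stand: Fixed dark steel round base of the carving stand, 256 mm across and 24 mm high, origin at the centre of its underside on the bench, on the turning axis (z). Its position and yaw vary. Its own +x points from the axis to the red pin.
- pin (a point): Top of the red locating pin, 34 mm above the bench, 85 mm from the turning axis. The pin is 12 mm thick, round-topped, and stands 10 mm above the base. The raised plate hides it; a red mark 14 mm wide on the base, just outside the plate's rim (98 to 123 mm from the axis), points at it.
- notch (a point): Middle of the notch in the plate's rim, level with the plate's top face, 85 mm from the turning axis. The notch is 18 mm wide (3 mm free on each side of the pin), 20 mm deep, open at the rim; a small red mark lies on the plate just inward of it. x points outward. It is over the pin when both lie in the same direction from the axis.
- rosette (a point): Centre of the flat top (36 mm across) of the shallow carved rosette on the blank, on the turning axis: the place to press. 95 mm above the bench with the plate raised, 85 mm when seated. The rosette is 9 mm high and slopes out to 92 mm across, so it cannot be pinched.
- blank_mid (a point): Centre of the square light-wood blank, 100 x 100 x 34 mm, on the turning axis, screwed to the plate and turning with it. Its sides face the point's +-x and +-y; +x points to the notch. With the plate raised, its sides span 52 to 86 mm above the bench. The plywood plate under it is 190 mm across and 16 mm thick (36 to 52 mm above the bench).
- plate (a joint): Angle of the plate from the pin to its notch, rad, counter-clockwise seen from above: 0 (or any whole turn) when the notch is over the pin. It turns endlessly either way with light friction (0.12 N m, about 3 N at a 36 mm lever) and stays where it is left.
- sleeve (a joint): How far the plate has been pressed down on its spindle, m: 0 raised, 0.010 fully home, negative if pulled up. A snug fit: it stays at the height where it is left and takes about 4 to 6 N to press down. Off the notch it meets the pin after 2 mm, which pushes back ever harder (about 3 N per mm more), so that the plate will not stay home.
- mallet: Loose black rubber carver's mallet standing on its head, 80 mm across, 192 mm high, origin at the centre of its underside. Leave it.
- gouge: Loose gouge lying flat, about 235 mm long along its x, 24 mm high, dark handle towards -x, origin under the ferrule. Leave it.
- offcut: Loose light wood offcut, 80 x 50 x 32 mm, origin at the centre of its underside. Leave it.
- waxtin: Loose round metal tin, 68 mm across, 45 mm high, origin at the centre of its underside. Leave it.

How it is judged:
By the outcome, as a careful person would: the job done as asked, in the order asked, and still so for the second after the job is handed in, with the robot touching nothing.
It also fails if it takes over 48 s, if anything falls off the work surface, if the arm or the gripper's body presses on something with over 40 N, if the wrist force passes 120 N, or if a joint passes its speed limit or range.

ROBOT

A 6-joint arm with a two-finger parallel gripper is mounted at the origin on the work surface. World frame = base frame: x ahead of the robot, y to its left, z up, the work surface at z = 0. Lengths are in m, angles in rad, forces in N, time in s.
With the tool pointing down it reaches from about 0.275 to 0.825 m from the base axis. Payload 4.9 kg.
Tool frame: the origin (TCP) lies midway between the tips of the shut fingers; the grasp point (between the pads) lies 19 mm behind it (grip_point_offset is the distance from the TCP to the grasp point, in m); z points along the fingers, x is the direction in which the jaws open and shut, and the axes are right-handed (so a half turn about z gives the same grasp; the last joint's range is limited). The gripper opens to 85 mm and grips with 20 to 120 N. Pads are 22 mm wide; open, the fingers measure 114 mm over their backs; the gripper's body (76 mm by 85 mm) begins 54 mm behind the grasp point. The pads swing forward as they close: fully open they stand 13 mm farther back than shut.
Start: joints at [-1.331, 0.326, -0.193, 1.052, 0, 1.437], TCP at [0.201, -0.512, 0.231] pointing down, gripper open.
Joint ranges: [-2.65, 2.65], [-0.97, 1.79], [-1.3, 1.35], [-1.93, 2.1], [-1.47, 1.37], [-3.14, 3.14]. Speed limits (rad/s): [2.57, 2.57, 3.14, 3.14, 3.14, 3.14].

INTERFACE

Orientations are given as a rotation vector (axis times angle).
In Python, from cell import * gives the robot as it stands. Calls block until the motion is done:
- movep(position, orientation): joint-space move of the TCP to a pose.
- move_l(position, velocity=0.15, rot=None, until_force=None): straight line of the TCP; rot=None keeps the orientation; velocity is the mean speed in m/s. With until_force (N) it stops when the force on the tool has changed by that much, and returns True; else False.
- set_joints(angles): joint-space move.
- let_go() and grab(newtons=None): open the fingers fully, or close them until they stop; newtons is the grip in N (None keeps the last).
- sleep(seconds).
- ik(position, orientation): joint angles nearest the present ones, or None.
- get_state(): the state.
- grab_frame(name): name is "scene" or "top"; returns a dict with "img" (480x640x3 uint8, red, green, blue), "fx", "fy", "cx", "cy" (pixels), "cam_to_world" (4x4, takes a point from camera to world coordinates). Camera axes: x right, y down, z forward; pixel columns grow to the right and rows downward; lengths in m; the calibration is good to about 2 mm. A picture is of the moment at which its call begins. There is no depth.
A pose or a line that the arm cannot do raises MotionError and nothing moves.
- sign_off(): hands the job in, once; it reports no verdict.
Trained networks look in the newest picture that a camera, given by its name, has taken for a name from the list of things; names that differ only in an ending like _2 or _b are one class to them, and where a whole thing is asked for, a point or a joint stands for the part that bears it (a point fixed in the world has none). Each returns a list of dicts, best first, with "score" (0 to 1); they miss things now and then, are a little off and sometimes report something else, mostly with a low value. They report only what shows in the picture. A call takes as long as a camera call.
- spot_in(camera, name): "centre" ([column, row] in pixels, amid what is visible of it).
- silhouettes(camera, name): "mask" (480x640 bool, what is visible of it) and "centre" ([column, row] in pixels, amid what is visible of it).
- tip_of(camera, name): "centre" ([column, row] in pixels: a listed point, or the origin of a listed thing).
The state is a dict: "clock": time; "q": joint angles; "joint_velocities": joint speeds; "tau": joint torques, N m; "position": TCP position; "eef_rot": TCP orientation; "contact_force": force on the tool from outside, world axes, zero at the start; "wrist_torque": the same for the moment, N m; "finger_gap": opening from 0.0 (shut) to 1.0 (fully open).
Only numpy, scipy, OpenCV 4.12 (cv2) and the standard library are available. Lean on these libraries where they do the work, as an engineer would, in place of code of your own. Each camera call takes 0.05 s, during which the arm holds its last target. There are 200 camera calls.

## Working session

There is one attempt and no reset: what is moved stays moved. The work goes in short steps, each a Python script; the robot and the scene stay as the last script left them, time stands still between calls to the robot, and variables do not carry over. Pictures are saved under pics/ and viewed, about 8 in all and at most 12, crops included, and the job is handed in when it is done.

```bash
mkdir -p pics; ls
cat > h.py <<'E'
from cell import *
import numpy as np, cv2
def ray(f,p):
    T=np.array(f["cam_to_world"]); d=T[:3,:3]@np.array([(p[0]-f["cx"])/f["fx"],(p[1]-f["cy"])/f["fy"],1.]); return T[:3,3],d/np.linalg.norm(d)
def atz(f,p,z):
    o,d=ray(f,p); return o+d*(z-o[2])/d[2]
def proj(f,X):
    T=np.linalg.inv(np.array(f["cam_to_world"])); c=T[:3,:3]@np.array(X)+T[:3,3]
    return np.array([f["fx"]*c[0]/c[2]+f["cx"],f["fy"]*c[1]/c[2]+f["cy"]])
def tri(f,p,g,q):
    (o,d),(a,b)=ray(f,p),ray(g,q)
    s,t=np.linalg.lstsq(np.c_[d,-b],a-o,rcond=None)[0]
    return (o+s*d+a+t*b)/2, np.linalg.norm(o+s*d-a-t*b)
def save(f,n): cv2.imwrite("pics/"+n,cv2.cvtColor(f["img"],cv2.COLOR_RGB2BGR))
E
python3 - <<'E'
from h import *
np.set_printoptions(precision=3,suppress=True)
s=get_state();print(s["clock"],s["position"],s["eef_rot"],s["contact_force"])
F={c:grab_frame(c) for c in("scene","top")}
for c in F: save(F[c],c+"0.png");print(c,np.array(F[c]["cam_to_world"])[:3],F[c]["fx"])
H=dict(stand=0,pin=.034,notch=.052,rosette=.095,blank_mid=.069,mallet=0,gouge=0,offcut=0,waxtin=0)
for n in H:
    r={c:tip_of(c,n) for c in F}
    for c in F:
        for d in r[c][:2]: print(n,c,round(d["score"],2),np.array(d["centre"]),atz(F[c],d["centre"],H[n]))
    if r["scene"] and r["top"]: print("  tri",*tri(F["scene"],r["scene"][0]["centre"],F["top"],r["top"][0]["centre"]))
E
```

```text
pics
0.0 [ 0.201 -0.511  0.231] [-2.595  1.769  0.002] [ 0.902  0.056 -0.003]
scene [[-0.56   0.671 -0.486  1.04 ]
 [ 0.828  0.465 -0.312  0.312]
 [ 0.016 -0.577 -0.816  0.904]] 452.61593877932495
top [[ 0.02  -0.996  0.089  0.43 ]
 [-1.    -0.021 -0.014  0.001]
 [ 0.016 -0.089 -0.996  1.139]] 497.3641871921066
stand scene 0.78 [322.5 232.1] [ 0.507 -0.043  0.   ]
pin scene 0.87 [362.  226.6] [0.461 0.038 0.034]
pin top 0.57 [291.2 268. ] [0.465 0.033 0.034]
  tri [0.463 0.036 0.035] 0.006931889015292886
notch scene 0.68 [291.5 222.8] [ 0.557 -0.097  0.052]
notch top 0.64 [348.2 220.4] [ 0.571 -0.091  0.052]
  tri [ 0.569 -0.089  0.071] 0.0014730997515662117
rosette scene 0.98 [324.2 209.6] [ 0.509 -0.038  0.095]
rosette scene 0.43 [289.6 222.1] [ 0.582 -0.081  0.095]
rosette top 0.68 [132.  272.4] [0.447 0.362 0.095]
rosette top 0.63 [320.8 247.4] [ 0.507 -0.03   0.095]
  tri [0.554 0.162 0.365] 0.30194793660315433
blank_mid scene 0.62 [326.1 213.4] [ 0.499 -0.039  0.069]
blank_mid top 0.56 [325.8 250.5] [ 0.503 -0.042  0.069]
  tri [ 0.502 -0.04   0.071] 0.004108551645880413
mallet scene 0.98 [445.9 375.8] [0.658 0.36  0.   ]
mallet scene 0.45 [290.6 220.2] [ 0.523 -0.129  0.   ]
mallet top 0.6 [153.8 179.7] [0.663 0.356 0.   ]
  tri [0.661 0.357 0.005] 0.005407792612125321
gouge scene 0.96 [173.8 216.8] [ 0.68  -0.374 -0.   ]
gouge top 0.8 [467.4 177. ] [ 0.687 -0.373  0.   ]
gouge top 0.73 [325.8 248.5] [ 0.512 -0.045  0.   ]
  tri [ 0.684 -0.369  0.009] 0.0028686124315467874
offcut scene 0.96 [505.3 303.1] [0.436 0.399 0.   ]
offcut top 0.6 [131.2 274.8] [0.443 0.397 0.   ]
  tri [0.442 0.396 0.007] 0.004700810316469011
waxtin scene 0.72 [237.1 144.9] [ 0.396 -0.411  0.   ]
waxtin top 0.96 [479. 294.] [ 0.415 -0.397  0.   ]
  tri [ 0.416 -0.388  0.028] 0.0011523939996170127
```

Run:
```python
import cv2,numpy as np
a=cv2.imread("pics/scene0.png")[130:320,220:430];b=cv2.imread("pics/top0.png")[160:340,230:420]
a=cv2.resize(a,(400,362),interpolation=cv2.INTER_CUBIC);b=cv2.resize(b,(400,379),interpolation=cv2.INTER_CUBIC)
o=np.zeros((380,800,3),np.uint8);o[:362,:400]=a;o[:379,400:]=b;cv2.imwrite("pics/crop0.png",o)
```

```text
(no output)
```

View pics/crop0.png

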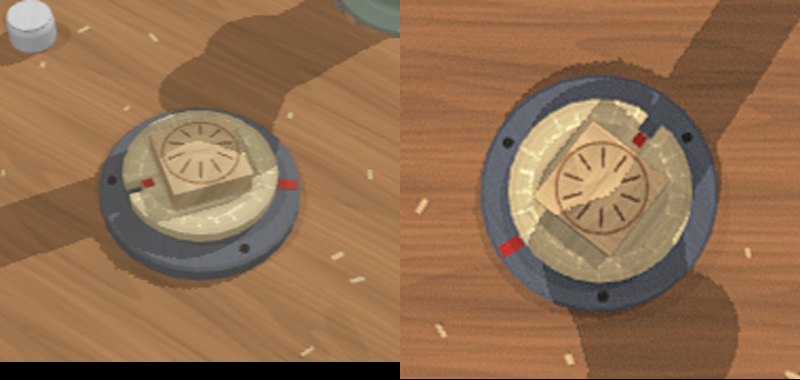

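View pics/top0.png

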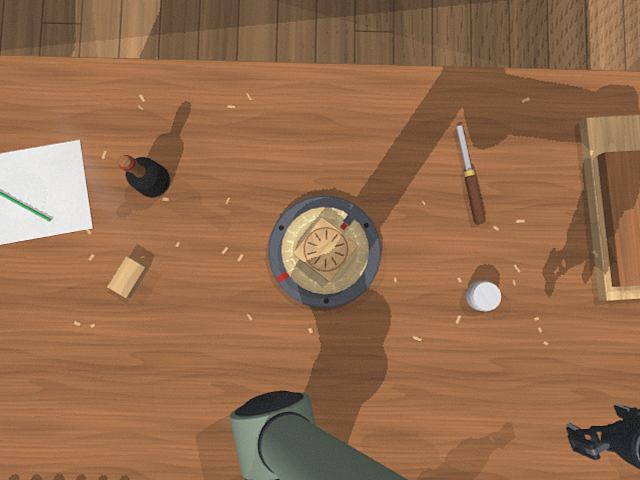

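```bash
cat >> h.py <<'E'
def reds(f,C):
    # red blobs near the stand, returned as (area, px)
    hsv=cv2.cvtColor(f["img"],cv2.COLOR_RGB2HSV); m=(((hsv[...,0]<7)|(hsv[...,0]>172))&(hsv[...,1]>150)&(hsv[...,2]>60)).astype(np.uint8)
    n,l,st,ce=cv2.connectedComponentsWithStats(m); c=proj(f,[*C,.05])
    return [(int(st[i,4]),ce[i]) for i in range(1,n) if st[i,4]>=6 and np.linalg.norm(ce[i]-c)<90]
def ang(v): return np.degrees(np.arctan2(v[1],v[0]))
def look(C,zplate=.052):
    C=np.array(C)
    for c in("scene","top"):
        f=grab_frame(c)
        for a,p in reds(f,C):
            for z in(.024,zplate):
                v=atz(f,p,z)[:2]-C; print(c,a,p.round(1),"z",z,"r",np.linalg.norm(v).round(4),"ang",ang(v).round(1))
        for n,z in(("pin",.034),("notch",zplate)):
            for d in tip_of(c,n)[:1]:
                v=atz(f,d["centre"],z)[:2]-C; print(c,n,round(d["score"],2),"r",np.linalg.norm(v).round(4),"ang",ang(v).round(1))
E
python3 - <<'E'
from h import *
np.set_printoptions(precision=4,suppress=True)
# axis: fit the base's outline (dark blue-grey) by its minimum enclosing ellipse, each view
F={}
for c in("scene","top"):
    f=F[c]=grab_frame(c); m=silhouettes(c,"stand")
    b=silhouettes(c,"blank_mid")
    for nm,mm,z in(("stand",m,.024),("plate",b,.052)):
        if not mm: continue
        k=mm[0]["mask"].astype(np.uint8); cs,_=cv2.findContours(k,cv2.RETR_EXTERNAL,cv2.CHAIN_APPROX_NONE); q=max(cs,key=cv2.contourArea)
        P=np.array([atz(f,x[0],z)[:2] for x in q]); cc,r=cv2.minEnclosingCircle((P*1000).astype(np.float32)); print(c,nm,mm[0]["score"],cc,r)
R=[d for d in tip_of("scene","rosette")][0]["centre"]
T=min(tip_of("top","rosette"),key=lambda d:abs(d["centre"][0]-325))["centre"]
X,e=tri(F["scene"],R,F["top"],T); print("rosette",X,e)
look(X[:2])
E
```

```text
scene stand 0.8 (509.94525146484375, -36.35857009887695) 132.19993591308594
scene plate 0.87 (507.4393615722656, -39.062503814697266) 100.9410400390625
top stand 0.98 (505.5679626464844, -41.04982376098633) 128.28713989257812
top plate 0.84 (503.76629638671875, -40.342525482177734) 98.10370635986328
rosette [ 0.5086 -0.0389  0.1033] 0.011492962201383416
scene 18 [297.4 225.6] z 0.024 r 0.0635 ang -60.4
scene 18 [297.4 225.6] z 0.052 r 0.0634 ang -41.7
scene 40 [370.5 226.5] z 0.024 r 0.1126 ang 126.2
scene 40 [370.5 226.5] z 0.052 r 0.1099 ang 115.6
scene pin 0.91 r 0.0887 ang 124.6
scene notch 0.61 r 0.0759 ang -48.7
top 28 [343.4 225.9] z 0.024 r 0.0692 ang -39.1
top 28 [343.4 225.9] z 0.052 r 0.0653 ang -39.5
top 61 [282.3 276.6] z 0.024 r 0.1109 ang 124.7
top 61 [282.3 276.6] z 0.052 r 0.1101 ang 125.3
top pin 0.62 r 0.0879 ang 121.4
top notch 0.75 r 0.079 ang -39.4
```

```bash
cat >> h.py <<'E'
C=np.array([.5065,-.040])
def rv(deg): h=np.radians(deg)/2; return np.pi*np.array([np.cos(h),np.sin(h),0])
def pose(th,z,off=61,lev=36,side=0):
    # tool pushing the +y face (CCW) of a blank at angle th (deg); side=1: CW push on -y... mirrored lever
    a=np.radians(th); n=np.array([-np.sin(a),np.cos(a)]); t=np.array([-np.cos(a),-np.sin(a)])*(1 if side==0 else -1)
    return [*(C+(n*off+t*lev)/1000),z]
E
python3 - <<'E'
from h import *
np.set_printoptions(precision=3,suppress=True)
grab(20)
movep(pose(-54,.16),rv(-54)); print(get_state()["q"],get_state()["clock"])
move_l(pose(-54,.062),.15)
mx=0
for th in np.arange(-54+12,114.1,12):
    move_l(pose(th,.062),.09,rv(th)); f=get_state(); mx=max(mx,np.linalg.norm(f["contact_force"])); print(th,f["contact_force"])
print(f["q"],f["clock"])
move_l(pose(102,.062),.12,rv(102)) 
move_l(pose(102,.17,off=90),.2); print(get_state()["clock"])
look(C)
for c in("scene","top"): save(grab_frame(c),c+"1.png")
a=cv2.imread("pics/scene1.png")[130:320,220:430];b=cv2.imread("pics/top1.png")[160:350,230:440]
cv2.imwrite("pics/crop1.png",cv2.resize(np.hstack([a,b]),(800,362),interpolation=cv2.INTER_CUBIC))
E
```

```text
[-0.093  0.359 -0.339  0.873 -0.     2.422] 4.7417
-42.0 [-0.185  0.648  0.056]
-30.0 [-0.171 -0.923 -0.532]
-18.0 [-0.392  1.244  0.561]
-6.0 [-2.104  3.505 -0.053]
6.0 [-2.313  2.645  0.183]
18.0 [-2.992  3.252 -0.008]
30.0 [-4.13   1.842  0.296]
42.0 [-5.077  1.55   1.104]
54.0 [-5.45   0.353  1.705]
66.0 [-4.506 -1.665  0.523]
78.0 [-3.823 -2.103 -0.582]
90.0 [-2.605 -1.34  -0.221]
102.0 [ 0.287 -0.328 -0.443]
114.0 [ 0.125 -1.191 -0.239]
[-0.362  0.386 -0.606  0.577  0.    -0.776] 10.5583
11.625
scene 20 [353.  220.5] z 0.024 r 0.0734 ang 139.5
scene 20 [353.  220.5] z 0.052 r 0.0683 ang 122.8
scene 40 [370.5 226.5] z 0.024 r 0.1123 ang 125.1
scene 40 [370.5 226.5] z 0.052 r 0.1101 ang 114.4
scene pin 0.65 r 0.0942 ang 127.2
scene notch 0.71 r 0.0909 ang 129.8
top 28 [297.7 264.1] z 0.024 r 0.067 ang 119.1
top 28 [297.7 264.1] z 0.052 r 0.0672 ang 120.1
top 12 [291.7 270.2] z 0.024 r 0.0855 ang 122.9
top 12 [291.7 270.2] z 0.052 r 0.0852 ang 123.6
top 63 [282.2 276.7] z 0.024 r 0.1111 ang 123.5
top 63 [282.2 276.7] z 0.052 r 0.1102 ang 124.0
top pin 0.82 r 0.082 ang 119.5
top notch 0.69 r 0.0822 ang 116.8
```

View pics/crop1.png

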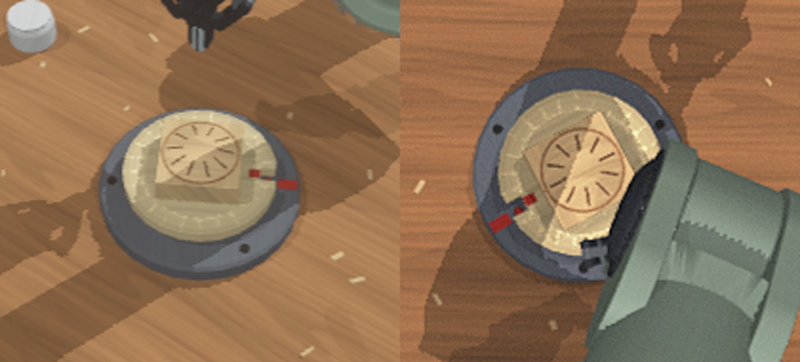

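Run:
```python
from h import *
def mk():
    f=grab_frame("scene"); o=[]
    for a,p in reds(f,C):
        z=.024 if abs(p[0]-370.5)<2 else .052
        v=atz(f,p,z)[:2]-C; o.append((a,p.round(1).tolist(),ang(v).round(2)))
    return o
move_l(pose(104,.062,off=75),.2,rv(110)); 
move_l(pose(110,.062),.05,rv(110)); print(mk())
for th in np.arange(113,124,1.):
    move_l(pose(th,.062),.02,rv(th)); sleep(.1); m=mk(); F=np.round(get_state()["contact_force"],1); print(th,m,F)
    a=[x[2] for x in m if x[1][0]<364]
    if a and max(a)>=125.0: break
move_l(pose(th-8,.062,off=70),.1)
move_l(pose(th-8,.17,off=110),.2); print(get_state()["clock"])
look(C)
b=cv2.cvtColor(grab_frame("top")["img"],cv2.COLOR_RGB2BGR)[200:310,260:390]
cv2.imwrite("pics/crop2.png",cv2.resize(b,(708,600),interpolation=cv2.INTER_CUBIC))
```

```text
[(20, [353.0, 220.5], np.float64(122.82)), (40, [370.5, 226.5], np.float64(125.06))]
113.0 [(20, [353.0, 220.5], np.float64(122.82)), (40, [370.5, 226.5], np.float64(125.06))] [-0.1  0.3  0.1]
114.0 [(20, [353.0, 220.5], np.float64(122.82)), (40, [370.5, 226.5], np.float64(125.06))] [-0.6  0.2  0. ]
115.0 [(20, [353.0, 220.5], np.float64(122.82)), (40, [370.5, 226.5], np.float64(125.06))] [-1.   0.7  0.2]
116.0 [(20, [353.0, 220.5], np.float64(122.82)), (40, [370.5, 226.5], np.float64(125.06))] [-1.4 -0.2  0.6]
117.0 [(17, [353.2, 220.2], np.float64(123.48)), (40, [370.5, 226.5], np.float64(125.06))] [-2.2 -0.3  0.7]
118.0 [(20, [353.0, 219.5], np.float64(125.28)), (40, [370.5, 226.5], np.float64(125.06))] [-1.9 -0.3 -0.9]
16.8333
scene 20 [353.  219.5] z 0.024 r 0.0743 ang 141.7
scene 20 [353.  219.5] z 0.052 r 0.0684 ang 125.3
scene 40 [370.5 226.5] z 0.024 r 0.1123 ang 125.1
scene 40 [370.5 226.5] z 0.052 r 0.1101 ang 114.4
scene pin 0.9 r 0.0964 ang 120.1
scene notch 0.78 r 0.0919 ang 129.4
top 26 [298.2 265.3] z 0.024 r 0.0674 ang 121.5
top 26 [298.2 265.3] z 0.052 r 0.0675 ang 122.4
top 16 [292.  270.5] z 0.024 r 0.0852 ang 123.6
top 16 [292.  270.5] z 0.052 r 0.085 ang 124.3
top 61 [282.3 276.6] z 0.024 r 0.1107 ang 123.5
top 61 [282.3 276.6] z 0.052 r 0.1098 ang 124.1
top pin 0.76 r 0.0778 ang 118.5
top notch 0.59 r 0.0796 ang 122.9
```

View pics/crop2.png

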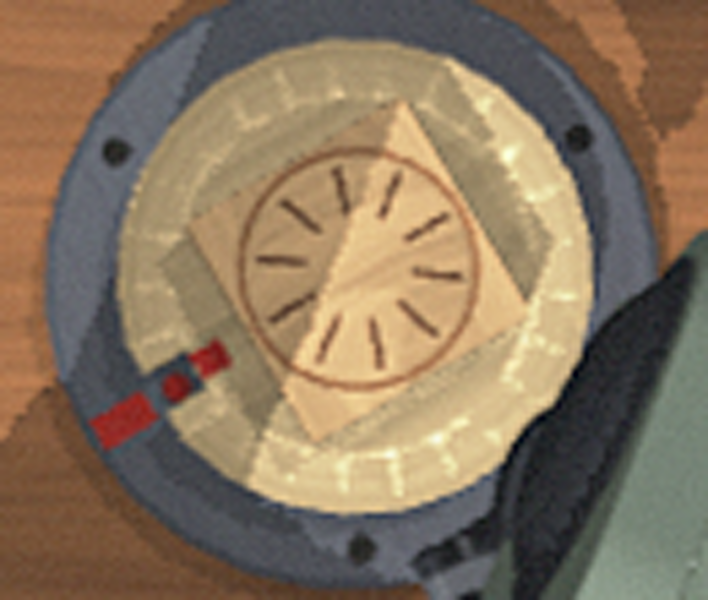

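Run:
```python
from h import *
movep([*C,.15],rv(110)); move_l([*C,.105],.1)
print(move_l([*C,.099],.03,until_force=3),get_state()["position"])
hit=move_l([*C,.080],.015,until_force=18); s=get_state(); print(hit,s["position"],np.round(s["contact_force"],1))
sleep(.2); print(np.round(get_state()["position"],4),np.round(get_state()["contact_force"],1),s["clock"])
```

```text
False [ 0.50652773 -0.03998892  0.09909753]
True [ 0.50691313 -0.04007218  0.08497101] [-2.   0.8  7.8]
[ 0.507  -0.0401  0.085 ] [-2.1  0.5  7.4] 19.625
```

Run:
```python
from h import *
move_l([*C,.16],.1); movep([.3,-.3,.25],rv(-20)); print(get_state()["clock"],np.round(get_state()["contact_force"],1))
look(C,.042)
F={c:grab_frame(c) for c in("scene","top")}
for n in("mallet","gouge","offcut","waxtin"):
    print(n,[np.round(d["centre"],1) for c in F for d in tip_of(c,n)[:1]])
for c in F: save(F[c],c+"3.png")
a=cv2.imread("pics/scene3.png")[150:300,250:410];b=cv2.imread("pics/top3.png")[175:325,240:400]
cv2.imwrite("pics/crop3.png",cv2.resize(np.hstack([a,b]),(800,375),interpolation=cv2.INTER_CUBIC))
```

```text
22.1 [-0.6 -0.5 -0.3]
scene 15 [353. 222.] z 0.024 r 0.0721 ang 136.0
scene 15 [353. 222.] z 0.042 r 0.069 ang 125.4
scene 40 [370.5 226.5] z 0.024 r 0.1123 ang 125.1
scene 40 [370.5 226.5] z 0.042 r 0.1104 ang 118.3
scene pin 0.72 r 0.0905 ang 118.3
scene notch 0.98 r 0.087 ang 133.3
top 29 [298.2 265.4] z 0.024 r 0.0676 ang 121.7
top 29 [298.2 265.4] z 0.042 r 0.0677 ang 122.3
top 16 [292.  270.5] z 0.024 r 0.0852 ang 123.6
top 16 [292.  270.5] z 0.042 r 0.0851 ang 124.0
top 60 [282.3 276.6] z 0.024 r 0.1108 ang 123.5
top 60 [282.3 276.6] z 0.042 r 0.1103 ang 123.8
top pin 0.58 r 0.0871 ang 118.0
top notch 0.85 r 0.0852 ang 121.9
mallet [array([443.9, 377.7]), array([155.5, 177.8])]
gouge [array([171.4, 219.4]), array([467.4, 176.7])]
offcut [array([501.6, 305.1]), array([131.2, 274.9])]
waxtin [array([235.1, 145.4]), array([481.1, 296.8])]
```

View pics/crop3.png

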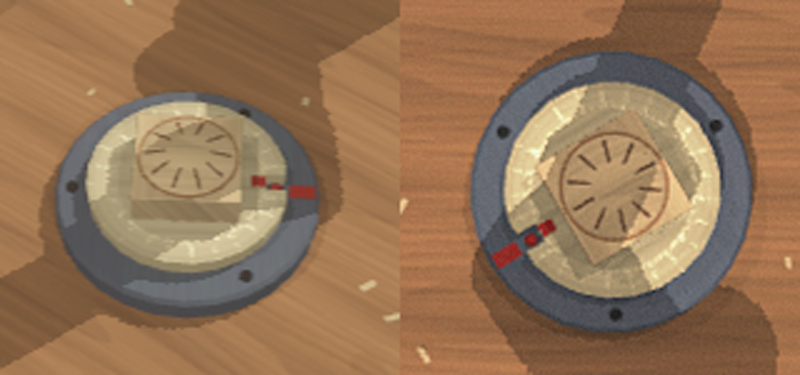

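The plate looks seated. I'll press once more, a little harder, to make sure it is fully home, then sign off.

Run:
```python
from h import *
movep([*C,.13],rv(110)); move_l([*C,.092],.1)
hit=move_l([*C,.078],.02,until_force=30); s=get_state(); print(hit,np.round(s["position"],4),np.round(s["contact_force"],1))
move_l([*C,.15],.1); movep([.3,-.3,.25],rv(-20)); print(get_state()["clock"])
f=grab_frame("scene"); print(reds(f,C)); print(reds(grab_frame("top"),C))
if hit and s["position"][2]<.0862: sign_off(); print("signed")
```

```text
True [ 0.5074 -0.0402  0.0849] [-2.6 -0.4 10.9]
27.4833
[(15, array([353., 222.])), (6, array([360. , 224.5])), (40, array([370.5, 226.5]))]
[(27, array([298.25925926, 265.33333333])), (16, array([292. , 270.5])), (62, array([282.16129032, 276.66129032]))]
the job is handed in; nothing more can be done
signed
```

The plate is indexed and pressed home on the pin, and the job is handed in at about 27.5 s of the 48 s allowed.

**What I did:** With the shut fingertips against one side of the blank, I turned the plate about 165° counter-clockwise. A first sweep left it about 3° short, so I finished in slow 1° steps. I then pressed on the rosette, pressed again harder to make sure, and took the hand away.

**Last checks:**
- **Height:** Both presses stopped on a hard stop with the fingertips at 0.085 m, which is the height given for seated. An off-notch press should have stopped a few mm higher.
- **Force:** The second press was set to stop at a 30 N change. The force read after each stop was lower, about 8 N and then 11 N.
- **Alignment:** The notch lines up with the pin to +0.3° in the scene camera and −1.2 to −1.5° in the top camera, against about ±2° of play. The marks did not move after the second press.
- **Pin:** Both cameras show the pin inside the notch.
- **Loose things:** I did not go near the mallet, gouge, offcut or wax tin. Their detected positions before and after agree to within about 4 pixels, which is roughly the detectors' scatter.

**What disagreed:** The networks' own pin and notch points scattered by several degrees. I went by the red marks instead.

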